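Load a dowel into the V-block jig and hold it down

TASK

Load the dark dowel into the V-block jig for drilling: lower it until it rests in both V grooves before you let go of it, with its end butted against the steel end stop. Then, having let go of it, swing the hold-down arm over and fully down so that its pad rests on the dowel. Leave the light dowel, the wax tin and the brad box where they are.

Things in the scene. Friction and masses are not known exactly. Their poses are not given: they have to be found in the camera images.
- dark_dowel: Loose dark brown wooden dowel (round rod), 30 mm diameter, 180 mm long, about 100 g, lying on the bench. Origin at its middle, on its axis (15 mm above the bench at the start); its own x axis runs along the rod. Both ends are alike. It can roll.
- light_dowel: Loose dowel of pale wood, the same size and frame as the dark one. Bystander: not to be moved.
- v_jig: Drilling jig fixed to the bench. Origin: centre of the underside of its plywood base (236 x 110 x 15 mm), z up, x along the grooves. Two aluminium V-blocks stand on it at x = -70 and +70 mm, each 24 mm long (x), 60 mm wide (y), tops 55 mm above the bench, with a 90 degree V groove along x, 44 mm wide, 22 mm deep, centred on y = 0. 116 mm free between the blocks for fingers.
- seat (a point): Fixed point in the jig, axes as the jig's: where the dowel's middle lies when it is seated in both grooves and butted against the stop (x = 0, y = 0, 54.2 mm above the bench). The top of the seated dowel is 69.2 mm above the bench.
- stop_face (a point): Point on the face of the dark steel end stop at the jig's +x end (jig x = +90 mm, y = 0), at the height of the seated dowel's axis. The stop is 60 mm wide and reaches 70 mm above the bench.
- hold_down (a joint): Angle of the steel hold-down arm (rad): 0 = level, its pad just touching a seated dowel; it grows as the arm lifts toward the jig's +y side; 1.57 upright, 2.1 limit. Starts at 1.55 to 1.95; stays where put (friction, about 2 N at the grip). At angle q it points from the hinge along (-y cos q, +z sin q) of the jig. Without a dowel it goes to -0.08.
- hold_down_hinge (a point): Fixed point on the arm's hinge axis, which runs along the jig's x: jig x = -74 mm, y = +45 mm, 77.7 mm above the bench. The hinge post round it reaches 87 mm above the bench, jig x = -94 to -54 mm, y = +34 to +54 mm.
- hold_down_grip (a point): Centre of the orange grip sleeve on the arm's free end, 80 mm from the hinge axis; sleeve 22 mm wide (jig x), 36 mm long, 14 mm thick; the arm ends 98 mm from the axis. The steel bar is 16 mm wide, 10 mm thick; its black rubber pad is on the underside, 45 mm from the axis.
- wax_tin: Loose round tin, white-grey lid and a dark green label round part of its side, 71 mm diameter, 74 mm high, origin at the centre of its underside. Bystander: not to be moved.
- brad_box: Loose blue carton, 57 x 92 x 41 mm, origin at the centre of its underside. Bystander: not to be moved.

How it is judged (in metres and radians):
On the way:
1. the dark dowel rests in both V grooves, butted against the end stop (within 3 mm) and let go of, while the hold-down arm is still raised (z of dark_dowel in the frame of seat between -0.003 and 0.002 m and y of dark_dowel in the frame of seat between -0.003 and 0.003 m and x of dark_dowel in the frame of seat above -0.003 m and angle between the x axis of dark_dowel and the x axis of v_jig, either way round below 0.03 rad and contact force between the fingers and dark_dowel below 0.1 N and value of joint hold_down above 0.5 rad), for 0.2 s.
At the end, for the whole second after the job is handed in: The dark dowel lies still in both V grooves (axis within 3 mm sideways, 2 mm too high and 0.03 rad of the seat), its end within 3 mm of the end stop, and the hold-down arm is down on it (joint below 0.07 rad) (z of dark_dowel in the frame of seat between -0.003 and 0.002 m and y of dark_dowel in the frame of seat between -0.003 and 0.003 m and x of dark_dowel in the frame of seat above -0.003 m and angle between the x axis of dark_dowel and the x axis of v_jig, either way round below 0.03 rad and value of joint hold_down below 0.07 rad and linear speed of dark_dowel below 0.02 m/s); the robot touches nothing.
It fails at once if the dark dowel let go of while more than 5 mm above its seated height (dropped) (height (world z) of dark_dowel above 0.0595 m and contact force between the fingers and dark_dowel below 0.05 N).
It fails at once if the light dowel moved more than 20 mm (distance of light_dowel from where it was at the start of the episode above 0.02 m).
It fails at once if the wax tin moved more than 20 mm (distance of wax_tin from where it was at the start of the episode above 0.02 m).
It fails at once if the brad box moved more than 20 mm (distance of brad_box from where it was at the start of the episode above 0.02 m).
It also fails if it takes over 58 s, if anything falls off the work surface, if the arm or the gripper's body presses on something with over 40 N, if the wrist force passes 120 N, or if a joint passes its speed limit or range.

ROBOT

A 6-joint arm with a two-finger parallel gripper is mounted at the origin on a cart in front of the work surface, level with it; the furniture and walls round the work are solid. World frame = base frame: x ahead of the robot, y to its left, z up, the work surface at z = 0. Lengths are in mm, angles in rad, forces in N, time in s.
With the tool pointing down it reaches from about 275 to 750 mm from the base axis. Payload 10.2 kg.
Tool frame: the origin (TCP) lies at the centre of the arm's flange, where the gripper is bolted on; the fingertips stand 173 mm ahead of it and the grasp point (between the pads) lies 155 mm ahead of it; z points along the fingers, y is the line along which they close (so a half turn about z gives the same grasp; the last joint's range is limited). The gripper opens to 85 mm and grips with 20 to 120 N. Pads are 22 mm wide; open, the fingers measure 114 mm over their backs; the gripper's body (76 mm by 85 mm) begins 54 mm behind the grasp point. The pads swing forward as they close: fully open they stand 13 mm farther back than shut.
Start: joints at [-1.458, 0.313, 1.498, -0, 1.331, -0.223], TCP at [172.988, -495.689, 404.694] pointing down, gripper open.
Joint ranges: [-2.94, 2.94], [-0.97, 2.17], [0.19, 2.56], [-1.23, 4.37], [0.02, 3.11], [-2.88, 2.88]. Speed limits (rad/s): [2.39, 2.39, 3.01, 3.14, 3.14, 3.14].

INTERFACE

Orientations are given as a unit quaternion [w, x, y, z].
In Python, from rig import status, capture, camera_info, ticket gives the robot as it stands.
- The arm moves only by the shell command python3 -m crank 'ROWS' [FORCE]. ROWS is JSON, a list of rows, each a list of 7 numbers: the shift along the tool's x, y, z as a fraction of full scale, then the turn, a rotation vector about the tool's x, y, z as a fraction of full scale, then the closure, from 0 (fully open) to 1 (shut). A call has 1 to 12 rows; each row is the pose to reach, as a shift and turn from the pose commanded when the call began, along the tool's axes at that moment; what a row does not reach only later rows make up. Full scale, the value 1, is 0.1 m for a shift and 45 degrees for a turn. A row lasts 1/10 s, in which the tool goes at most 50 mm and 8.59 degrees, less where a joint would pass 70% of its speed; a pose out of reach is approached as far as the arm can. A call with a number of a shift or a turn outside -1 to 1 is refused whole. A call with a gripper value outside its range is refused whole. The fingers move at their own pace and stop on an object; FORCE is the grip in N (left out, the last holds). Time passes only in rows, so rows that repeat a pose let the fingers close. It gives the time, the measured TCP pose, the force, the opening and the grip force at its end, in the units of the state.
- status.sense(): the state, without advancing time (a new reading comes with each control period).
- capture(name): name is "scene" or "top"; returns (picture, depth): 384x512x3 uint8, red, green, blue; 384x512 float32, mm along the optical axis (not along the pixel's ray), 0 where there is no reading.
- camera_info(name): a dict with "K" (3x3 intrinsics, pixels), "D" ([k1, k2, p1, p2, k3] as OpenCV has them; the pictures are not rectified), "camera_from_world" (4x4, takes a point from world to camera coordinates). Camera axes: x right, y up, looking along -z (the intrinsics and any distortion apply to the point x, -y, -z); pixel columns grow to the right and rows downward; lengths in mm; the calibration is good to about 2 mm. A picture is of the moment at which its call begins. camera_info takes no time and is no camera call.
- ticket.finish_job(): hands the job in; it is judged then, once.
The state is a dict: "time_s": time; "joints": joint angles; "dq": joint speeds; "tau": joint torques, N m; "eef_pos": TCP position; "ee_rot": TCP orientation; "force": force on the tool from outside, world axes, zero at the start; "wrist_torque": the same for the moment, N m; "grip_width": opening from 0.0 (shut) to 1.0 (fully open); "grip_force": force on a finger pad.
Only numpy, scipy, OpenCV 4.12 (cv2) and the standard library are available. Lean on these libraries where they do the work, as an engineer would, in place of code of your own. Each camera call takes 0.05 s, during which the arm holds its last target. There are 200 camera calls.

## Working session

There is one attempt and no reset: what is moved stays moved. The work goes in short steps, Python scripts to look and compute and a shell command to move; the robot and the scene stay as the last step left them, time stands still between calls to the robot, and variables do not carry over. Pictures are saved under pics/ and viewed, at most 10 in all, crops included, and the job is handed in when it is done.

```bash
mkdir -p pics; ls; cat > h.py <<'E'
import numpy as np,cv2
from rig import status,capture,camera_info
def cam(n):
    c=camera_info(n);return np.array(c["K"]),np.array(c["D"]),np.array(c["camera_from_world"])
def ray(n,px):
    K,D,T=cam(n);u=cv2.undistortPoints(np.array(px,float).reshape(-1,1,2),K,D).reshape(-1,2)
    d=np.c_[u[:,0],-u[:,1],-np.ones(len(u))]
    R=T[:3,:3];return -R.T@T[:3,3],d@R
def onz(n,px,z):
    o,d=ray(n,px);return o+d*((z-o[2])/d[:,2])[:,None]
def world(n,px,dep):
    o,d=ray(n,px);return o+d*np.asarray(dep)[:,None]
def grab(n,name):
    im,dp=capture(n);cv2.imwrite(f"pics/{name}.png",im[:,:,::-1]);np.savez(f"pics/{name}.npz",im=im,dp=dp);return im,dp
E
python3 - <<'E'
from h import *
for n in("scene","top"):
    grab(n,n+"0");K,D,T=cam(n);print(n,K.round(1).tolist(),D,ray(n,[[256,192]]))
a=cv2.imread("pics/scene0.png");b=cv2.imread("pics/top0.png")
print(status.sense())
E
```

```text
pics
scene [[349.0, 0.0, 260.9], [0.0, 349.0, 190.2], [0.0, 0.0, 1.0]] [0.01931955 0.         0.         0.         0.        ] (array([257.59803027, 540.38977895, 517.49597715]), array([[ 0.38068716, -0.76101776, -0.5255015 ]]))
top [[400.9, 0.0, 255.6], [0.0, 400.9, 192.4], [0.0, 0.0, 1.0]] [-0.05854061  0.          0.          0.          0.        ] (array([ 461.66348896, -116.49103546, 1024.30172072]), array([[ 0.07965537, -0.00164238, -0.99682227]]))
{'time_s': 0.1, 'joints': array([-1.45837241e+00,  3.13406145e-01,  1.49835559e+00, -3.42230978e-05,
        1.33097918e+00, -2.23439229e-01]), 'dq': array([-9.28776441e-05, -1.59666755e-03, -2.26477756e-03,  5.93870421e-04,
       -7.28026219e-04, -3.53589071e-04]), 'tau': array([ 3.14125726e-03, -4.12898505e+01, -2.60141873e+01, -1.34034763e-04,
        3.05221372e-03,  7.62376573e-06]), 'eef_pos': array([ 172.99484539, -495.64876382,  404.18807186]), 'ee_rot': array([-5.74163990e-04,  9.85931756e-01,  1.67147366e-01,  1.52581305e-05]), 'force': array([-0.70827551, -0.69021309, -0.18795316]), 'wrist_torque': array([ 0.01739048,  0.0142813 , -0.02853675]), 'grip_force': 0.0, 'grip_width': 0.9997720088299996}
```

View pics/scene0.png

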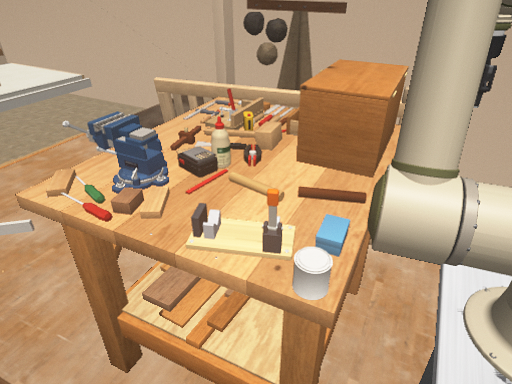

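View pics/top0.png

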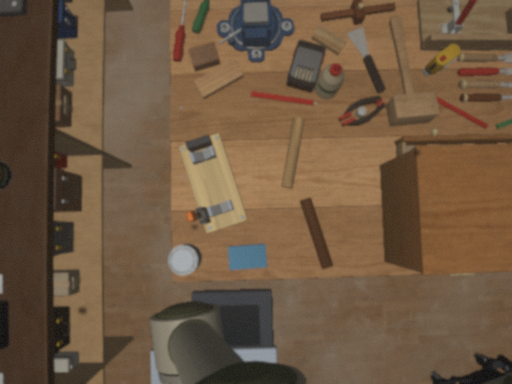

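The scene view shows the jig at (240,235) with the stop to its left and the raised arm at (272,220). In the top view, +x points up and +y points left. There the dark dowel runs (303,199)–(328,267), the jig corners are about (180,145), (217,134), (245,220) and (207,231), the stop is at (200,143), and the orange grip is at (193,215). The tin is at (184,260), the box at (248,257) and the light dowel at (292,152).

```bash
cat > m.py <<'E'
from h import *
d=np.load("pics/top0.npz");im,dp=d["im"],d["dp"]
hsv=cv2.cvtColor(im,cv2.COLOR_RGB2HSV)
def blob(mask,x0,y0,x1,y1):
    m=np.zeros(mask.shape,np.uint8);m[y0:y1,x0:x1]=mask[y0:y1,x0:x1]*255
    n,l,s,c=cv2.connectedComponentsWithStats(m);k=1+np.argmax(s[1:,4]);return l==k
def rect(m,z,name):
    ys,xs=np.nonzero(m);P=onz("top",np.c_[xs,ys],z)[:,:2].astype(np.float32)
    cs,_=cv2.findContours(m.astype(np.uint8),0,1)
    r=cv2.minAreaRect(P);mu=P.mean(0);w,v=np.linalg.eigh(np.cov(P.T))
    print(name,"n",len(xs),"rect",np.round(r[0],1),np.round(r[1],1),"mean",mu.round(1),"axis",np.degrees(np.arctan2(v[1,1],v[0,1])).round(2),"depth z",np.median(world("top",np.c_[xs,ys],dp[m])[:,2]).round(1),
     "box",cv2.boxPoints(r).round(0).tolist());return P
print("colors",hsv[232,316],hsv[190,215],hsv[152,292],hsv[215,192],hsv[233,335])
V=hsv[...,2].astype(int)
rect(blob(V<95,295,190,335,275),20,"dark")
j=blob((hsv[...,0]>18)&(V>130),172,128,252,236);rect(j,15,"ply")
rect(blob((hsv[...,0]<14)&(hsv[...,1]>180),180,205,205,225),150,"orange")
rect(blob((V<95),180,130,222,160),70,"stop")
rect(blob((hsv[...,0]>95)&(hsv[...,0]<115)&(hsv[...,1]>100),222,238,272,275),41,"box")
d2=np.load("pics/scene0.npz");h2=cv2.cvtColor(d2["im"],cv2.COLOR_RGB2HSV)
mo=blob((h2[...,0]<14)&(h2[...,1]>200)&(h2[...,2]>180),262,185,285,210)
ys,xs=np.nonzero(mo);W=world("scene",np.c_[xs,ys],d2["dp"][mo]);print("orange scene",W.mean(0),W.min(0),W.max(0))
for p in [(205,150),(226,212),(200,214),(184,260)]:print(p,world("top",[p],[dp[p[1],p[0]]]).round(0))
z=np.zeros((*j.shape,3),np.uint8)
c=im[125:280,165:340,::-1].copy();e=cv2.findContours(j[125:280,165:340].astype(np.uint8),0,1)[0]
c=cv2.resize(c,None,fx=4,fy=4,interpolation=2);cv2.drawContours(c,[k*4 for k in e],-1,(0,0,255),1);cv2.imwrite("pics/c0.png",c)
E
python3 m.py
```

```text
colors [ 13 143  80] [ 20  98 169] [ 17 112 141] [ 11 174 135] [ 14 122 134]
dark n 793 rect [ 435.5 -265.8] [176.7  28.7] mean [ 435.2 -265.7] axis -163.56 depth z 27.2 box [[347.0, -277.0], [355.0, -304.0], [524.0, -255.0], [516.0, -227.0]]
ply n 3043 rect [570.   -8.5] [233.5 108.8] mean [562.7 -13.3] axis -161.64 depth z 15.2 box [[442.0, 9.0], [474.0, -95.0], [698.0, -26.0], [666.0, 78.0]]
orange n 9 rect [485.   31.7] [4.4 8.7] mean [485.8  31.2] axis 177.85 depth z 174.8 box [[481.0, 30.0], [489.0, 29.0], [489.0, 34.0], [481.0, 34.0]]
stop n 256 rect [659.2  17.5] [28.  57.3] mean [659.5  17.5] axis 104.43 depth z 68.5 box [[637.0, 41.0], [654.0, -14.0], [681.0, -6.0], [664.0, 49.0]]
box n 484 rect [383.7 -91.8] [48.1 81.5] mean [379.9 -88.1] axis 86.68 depth z 40.7 box [[358.0, -52.0], [362.0, -134.0], [410.0, -131.0], [406.0, -50.0]]
orange scene [478.95306772  27.75527609 158.83749016] [470.5749413   19.76255913 142.45788829] [487.74719117  32.66439067 171.9545136 ]
(205, 150) [[648.   6.  42.]]
(226, 212) [[494. -41.  17.]]
(200, 214) [[488.  12. 102.]]
(184, 260) [[381.  56.  73.]]
```

View pics/c0.png

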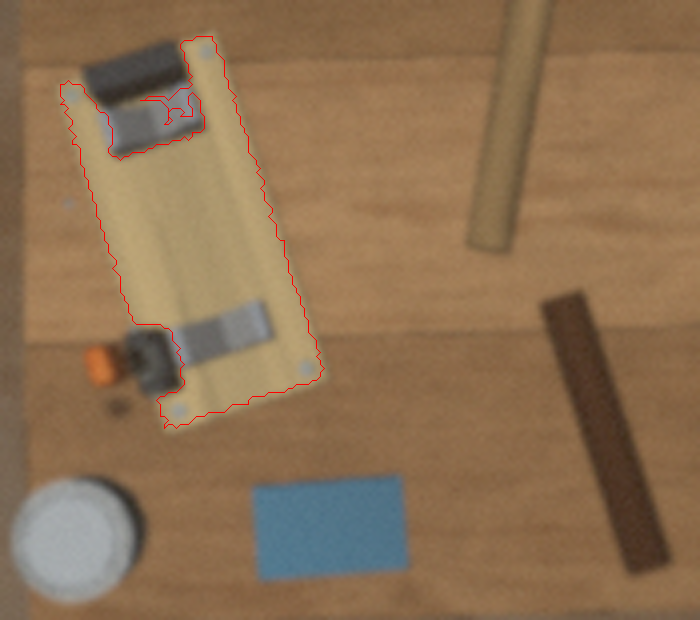

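The measured sizes match those given: plywood 233x109 mm at z 15, dowel 177x29 mm, hinge within 2 mm of where it should be. The jig origin is at (570,-8.5) with yaw 17.1°, the dowel at (435.5,-266) with yaw 16.3°, and the hold-down at about 1.77 rad. Next I move above the dowel.

```bash
cat >> h.py <<'E'
JO=np.array([570,-8.5,0]);JY=np.radians(17.1)
JR=np.array([[np.cos(JY),-np.sin(JY),0],[np.sin(JY),np.cos(JY),0],[0,0,1]])
def to(p,yaw=None):
    "shift (fractions) from the present TCP to world p, and z-turn"
    from scipy.spatial.transform import Rotation as R
    s=status.sense();r=R.from_quat(s["ee_rot"],scalar_first=True);M=r.as_matrix()
    y=np.degrees(np.arctan2(M[1,0],M[0,0]))
    print("t",s["time_s"],"tcp",s["eef_pos"].round(1),"yaw",y.round(2),"tilt",M[:,2].round(3),"F",s["force"].round(1),"w",round(85*s["grip_width"],1),"gf",round(s["grip_force"],1),"| shift",(M.T@(np.array(p)-s["eef_pos"])/100).round(3),"turn",None if yaw is None else round((y-yaw)/45,3))
def jig(p):return JO+JR@np.array(p,float)
E
python3 -m crank '[[0.4,-0.16,0.1,0,0,0,0],[0.8,-0.33,0.3,0,0,0,0],[0.8,-0.33,0.36,0,0,0,0]]' 40
python3 -m crank '[[0.4,-0.16,0.18,0,0,0,0],[0.8,-0.33,0.36,0,0,0,0],[0.8,-0.33,0.36,0,0,0,0]]'
python3 -m crank '[[0.4,-0.16,0.18,0,0,0,0],[0.8,-0.33,0.36,0,0,0,0],[0.8,-0.33,0.36,0,0,0,0]]'
python3 -m crank '[[0.4,-0.16,0.18,0,0,0.02,0],[0.8,-0.33,0.36,0,0,0.05,0],[0.8,-0.33,0.36,0,0,0.05,0],[0.8,-0.33,0.36,0,0,0.05,0],[0.8,-0.33,0.36,0,0,0.05,0]]'
python3 -c "
from h import *
to([435.4,-265.8,174],16.8)"
```

```text
time_s: 0.4
eef_pos: [240.0, -435.3, 366.9]
ee_rot: [-0.002, 0.986, 0.169, 0.0]
force: [0.2, -0.8, 0.3]
grip_width: 0.998
grip_force: 0.0
time_s: 0.7
eef_pos: [304.3, -377.9, 330.6]
ee_rot: [-0.002, 0.986, 0.169, -0.0]
force: [-1.8, -0.4, -0.4]
grip_width: 0.999
grip_force: 0.0
time_s: 1.0
eef_pos: [368.7, -320.7, 294.8]
ee_rot: [-0.002, 0.986, 0.169, -0.001]
force: [-0.3, -0.2, 0.1]
grip_width: 0.998
grip_force: 0.0
time_s: 1.5
eef_pos: [431.1, -266.9, 261.3]
ee_rot: [0.001, 0.989, 0.147, 0.0]
force: [0.3, 0.2, -0.0]
grip_width: 1.001
grip_force: 0.0
t 1.5 tcp [ 431.1 -266.9  261.3] yaw 16.93 tilt [ 0.001 -0.001 -1.   ] F [ 0.3  0.2 -0. ] w 85.1 gf 0.0 | shift [0.044 0.001 0.873] turn 0.003
```

Descend and grip. The dowel is 30 mm wide, so there is slack each side.

```bash
python3 -m crank '[[0.04,0,0.2,0,0,0,0],[0.04,0,0.4,0,0,0,0],[0.04,0,0.6,0,0,0,0],[0.04,0,0.75,0,0,0,0],[0.04,0,0.82,0,0,0,0],[0.04,0,0.87,0,0,0,0],[0.04,0,0.87,0,0,0,0]]' && python3 -c "
from h import *
to([435.4,-265.8,174],16.8)"
python3 -m crank '[[0,0,0,0,0,0,0.3],[0,0,0,0,0,0,0.5],[0,0,0,0,0,0,0.7],[0,0,0,0,0,0,0.8],[0,0,0,0,0,0,0.8],[0,0,0,0,0,0,0.8],[0,0,0,0,0,0,0.8],[0,0,0,0,0,0,0.8]]' 40
python3 -c "
from h import *
to([435.4,-265.8,174],16.8)"
```

```text
time_s: 2.2
eef_pos: [435.2, -265.0, 173.9]
ee_rot: [0.0, 0.989, 0.147, 0.0]
force: [-0.0, 0.1, 0.4]
grip_width: 1.0
grip_force: 0.0
t 2.2 tcp [ 435.2 -265.   173.9] yaw 16.95 tilt [ 0. -0. -1.] F [-0.   0.1  0.4] w 85.0 gf 0.0 | shift [-0.001  0.008 -0.001] turn 0.003
time_s: 3.0
eef_pos: [435.6, -264.5, 174.1]
ee_rot: [0.0, 0.989, 0.148, 0.0]
force: [-0.9, 1.3, 4.8]
grip_width: 0.336
grip_force: 39.3
t 3.0 tcp [ 435.6 -264.5  174.1] yaw 16.99 tilt [ 0. -0. -1.] F [-0.9  1.3  4.8] w 28.6 gf 39.3 | shift [-0.005  0.012  0.001] turn 0.004
```

```bash
python3 -m crank '[[0,0,-0.1,0,0,0,0.8],[0,0,-0.3,0,0,0,0.8],[0,0,-0.6,0,0,0,0.8],[0,0,-0.9,0,0,0,0.8],[0,0,-1,0,0,0,0.8],[0,0,-1,0,0,0,0.8],[0,0,-1,0,0,0,0.8]]'
python3 -c "
from h import *
to(jig([-10,0,285]),17.1)
a,_=grab('scene','s1');b,_=grab('top','t1')
c=np.hstack([cv2.resize(a[130:260,230:420],None,fx=2,fy=2),cv2.resize(b[150:280,190:380],None,fx=2,fy=2)]);cv2.imwrite('pics/c1.png',c[:,:,::-1])"
```

```text
time_s: 3.7
eef_pos: [435.2, -264.2, 272.6]
ee_rot: [-0.001, 0.989, 0.148, -0.001]
force: [0.2, 0.4, -0.9]
grip_width: 0.337
grip_force: 39.7
t 3.7 tcp [ 435.2 -264.2  272.6] yaw 16.99 tilt [-0.001  0.001 -1.   ] F [ 0.2  0.4 -0.9] w 28.6 gf 39.7 | shift [ 1.936 -2.052 -0.122] turn -0.002
```

View pics/c1.png

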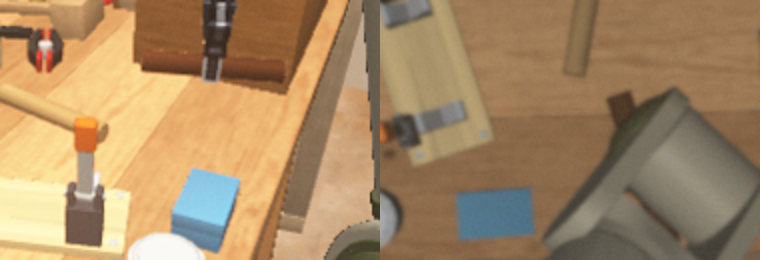

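The dowel is held level and near its middle: its ends are at about (301,161) and (372,165) in the full scene view, with the fingers at about (337,160). Now I measure its offset in the hand and move it toward the jig at height.

```bash
cat > off.py <<'E'
from h import *
from scipy.spatial.transform import Rotation as R
s=status.sense();M=R.from_quat(s["ee_rot"],scalar_first=True).as_matrix()
d=np.load("pics/s1.npz");im,dp=d["im"],d["dp"]
ys,xs=np.mgrid[0:384,0:512];P=world("scene",np.c_[xs.ravel(),ys.ravel()],dp.ravel())
T=((P-s["eef_pos"])@M).reshape(384,512,3)
m=(dp>0)&(abs(T[...,0])<110)&(abs(T[...,1])<25)&(T[...,2]>120)&(T[...,2]<190)&(abs(T[...,0])>25)
Q=T[m];print(len(Q),Q.min(0),Q.max(0))
for a,b in((-80,-30),(30,80)):
    q=Q[(Q[:,0]>a)&(Q[:,0]<b)];A=np.c_[2*q[:,1:],np.ones(len(q))]
    w=np.linalg.lstsq(A,(q[:,1:]**2).sum(1),rcond=None)[0];print("axis y,z",w[:2],"r",np.sqrt(w[2]+w[0]**2+w[1]**2), "z pct",np.percentile(q[:,2],[1,99]))
E
python3 off.py
python3 -m crank '[[0.3,-0.3,-0.05,0,0,0,0.8],[0.6,-0.6,-0.1,0,0,0,0.8],[0.97,-0.97,-0.12,0,0,0,0.8],[0.97,-0.97,-0.12,0,0,0,0.8]]'
python3 -m crank '[[0.3,-0.3,0,0,0,0,0.8],[0.6,-0.6,0,0,0,0,0.8],[0.85,-0.9,0,0,0,0,0.8],[0.97,-1,0,0,0,0,0.8],[0.97,-1,0,0,0,0,0.8],[0.97,-1,0,0,0,0,0.8]]'
python3 -c "
from h import *
to(jig([-10,0,225]),17.1)"
```

```text
620 [-93.04536518 -20.1089961  143.2385904 ] [ 88.47587671   7.41557507 174.82072059]
axis y,z [ -2.43879131 158.37975694] r 13.039032700118483 z pct [143.8482834  172.44036821]
axis y,z [ -1.12387139 158.78492379] r 13.417737145428873 z pct [143.96985831 172.49166667]
time_s: 4.2
eef_pos: [501.2, -139.2, 284.8]
ee_rot: [-0.001, 0.989, 0.15, -0.0]
force: [0.2, -1.6, -1.3]
grip_width: 0.333
grip_force: 39.9
time_s: 4.8
eef_pos: [563.2, -20.1, 284.9]
ee_rot: [-0.0, 0.989, 0.148, -0.001]
force: [-0.1, -0.7, -0.8]
grip_width: 0.336
grip_force: 40.0
t 4.8 tcp [563.2 -20.1 284.9] yaw 16.98 tilt [-0.001 -0.    -1.   ] F [-0.1 -0.7 -0.8] w 28.6 gf 40.0 | shift [-0.    -0.091  0.599] turn -0.003
```

```bash
python3 -m crank '[[0,-0.09,0.1,0,0,0,0.8],[0,-0.09,0.25,0,0,0,0.8],[0,-0.09,0.4,0,0,0,0.8],[0,-0.09,0.5,0,0,0,0.8],[0,-0.09,0.56,0,0,0,0.8],[0,-0.09,0.6,0,0,0,0.8],[0,-0.09,0.6,0,0,0,0.8]]'
python3 -c "
from h import *
to(jig([0,0,213]),17.1)
a,_=grab('scene','s2');b,_=grab('top','t2')
c=np.hstack([cv2.resize(a[150:280,170:360],None,fx=2,fy=2),cv2.resize(b[110:240,150:340],None,fx=2,fy=2)]);cv2.imwrite('pics/c2.png',c[:,:,::-1])"
```

```text
time_s: 5.5
eef_pos: [560.7, -10.9, 225.4]
ee_rot: [-0.0, 0.989, 0.148, -0.0]
force: [0.7, 0.2, -0.1]
grip_width: 0.337
grip_force: 40.0
t 5.5 tcp [560.7 -10.9 225.4] yaw 16.98 tilt [-0.  0. -1.] F [ 0.7  0.2 -0.1] w 28.7 gf 40.0 | shift [0.096 0.004 0.124] turn -0.003
```

View pics/c2.png

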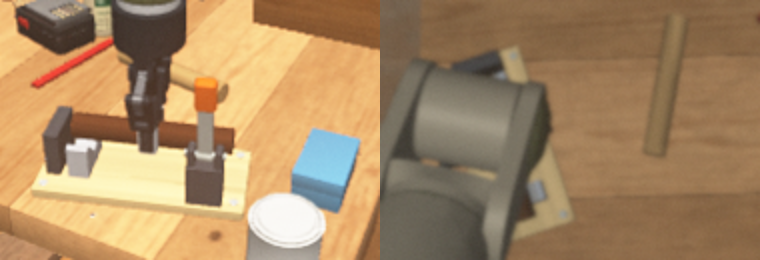

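The picture shows the dowel over both grooves, its left end at crop (72,120) just short of the stop at (58,130). Next I lower into the groove mouths and advance until I feel the stop.

```bash
python3 -m crank '[[0,0,0.03,0,0,0,0.8],[0,0,0.06,0,0,0,0.8],[0,0,0.08,0,0,0,0.8],[0,0,0.08,0,0,0,0.8],[0,0,0.08,0,0,0,0.8]]' | grep -E "pos|force"
python3 -m crank '[[0.02,0,0,0,0,0,0.8],[0.04,0,0,0,0,0,0.8],[0.06,0,0,0,0,0,0.8],[0.08,0,0,0,0,0,0.8],[0.08,0,0,0,0,0,0.8]]' | grep -E "pos|force"
python3 -m crank '[[0.01,0,0,0,0,0,0.8],[0.02,0,0,0,0,0,0.8],[0.02,0,0,0,0,0,0.8]]' | grep -E "pos|force"
python3 -m crank '[[0.01,0,0,0,0,0,0.8],[0.02,0,0,0,0,0,0.8],[0.02,0,0,0,0,0,0.8]]' | grep -E "pos|force"
```

```text
eef_pos: [560.8, -10.7, 217.7]
force: [0.6, 1.3, -1.3]
grip_force: 40.0
eef_pos: [568.7, -8.3, 217.7]
force: [0.3, -0.6, -0.5]
grip_force: 40.0
eef_pos: [570.3, -7.9, 217.6]
force: [-2.0, -0.3, -0.5]
grip_force: 39.9
eef_pos: [571.2, -7.7, 217.0]
force: [-11.9, -5.6, 1.7]
grip_force: 40.2
```

It has butted against the stop with about 13 N. I ease off a little and lower until it rests.

```bash
python3 -m crank '[[-0.008,0,0.01,0,0,0,0.8],[-0.008,0,0.02,0,0,0,0.8],[-0.008,0,0.03,0,0,0,0.8],[-0.008,0,0.03,0,0,0,0.8]]' | grep -E "pos|force"
python3 -m crank '[[0,0,0.005,0,0,0,0.8],[0,0,0.01,0,0,0,0.8],[0,0,0.01,0,0,0,0.8]]' | grep -E "pos|force"
python3 -m crank '[[0,0,0.005,0,0,0,0.8],[0,0,0.01,0,0,0,0.8],[0,0,0.01,0,0,0,0.8]]' | grep -E "pos|force"
```

```text
eef_pos: [570.8, -8.0, 215.2]
force: [-11.6, -5.0, 8.3]
grip_force: 40.9
eef_pos: [570.9, -8.1, 214.6]
force: [-13.0, -6.3, 11.0]
grip_force: 41.2
eef_pos: [570.9, -8.2, 213.8]
force: [-13.9, -7.6, 15.5]
grip_force: 41.4
```

```bash
python3 -m crank '[[-0.005,0,0,0,0,0,0.8],[-0.01,0,0,0,0,0,0.8],[-0.01,0,0,0,0,0,0.8]]' | grep -E "pos|force"
python3 -c "
from h import *
to(jig([1.4,0,213]),17.1)
a,_=grab('scene','s3');c=cv2.resize(a[165:265,180:310],None,fx=5,fy=5,interpolation=2);cv2.imwrite('pics/c3.png',c[:,:,::-1])"
```

```text
eef_pos: [570.4, -8.3, 213.8]
force: [-6.8, -4.6, 9.4]
grip_force: 40.7
t 8.5 tcp [570.4  -8.3 213.8] yaw 17.04 tilt [-0.    -0.002 -1.   ] F [-6.8 -4.6  9.4] w 28.5 gf 40.7 | shift [0.009 0.001 0.008] turn -0.001
```

View pics/c3.png

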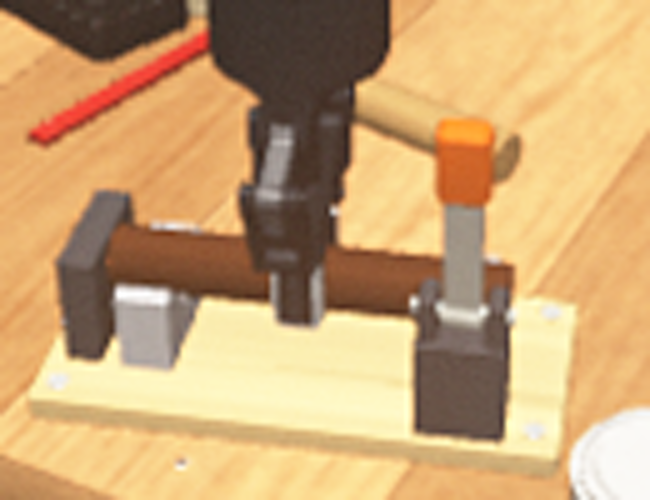

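The picture shows the dowel butted at the stop (110,255) and down in the near groove. I lower further until the vertical force shows firm seating.

```bash
python3 -m crank '[[0,0,0.005,0,0,0,0.8],[0,0,0.01,0,0,0,0.8],[0,0,0.01,0,0,0,0.8]]' | grep -E "pos|force"
python3 -m crank '[[0,0,0.005,0,0,0,0.8],[0,0,0.01,0,0,0,0.8],[0,0,0.01,0,0,0,0.8]]' | grep -E "pos|force"
python3 -c "
from h import *
to(jig([1.4,0,213]),17.1)
print(JR.T@status.sense()['force'],status.sense()['wrist_torque'])"
```

```text
eef_pos: [570.5, -8.3, 213.4]
force: [-10.4, -4.5, 15.6]
grip_force: 41.5
eef_pos: [570.5, -8.4, 213.1]
force: [-13.1, -5.8, 22.0]
grip_force: 42.1
t 9.15 tcp [570.5  -8.4 213.1] yaw 17.07 tilt [ 0.    -0.002 -1.   ] F [-13.1  -5.8  22. ] w 28.5 gf 42.1 | shift [ 0.009 -0.001  0.001] turn -0.001
[-14.22859957  -1.65598133  22.03466437] [-0.79571806  1.98485703  0.39396665]
```

It is seated, at the expected height within 0.3 mm. I release it and check.

```bash
python3 -m crank '[[0,0,0,0,0,0,0.6],[0,0,0,0,0,0,0.4],[0,0,0,0,0,0,0.2],[0,0,0,0,0,0,0],[0,0,0,0,0,0,0],[0,0,0,0,0,0,0],[0,0,0,0,0,0,0]]'
python3 -m crank '[[0,0,-0.1,0,0,0,0],[0,0,-0.4,0,0,0,0],[0,0,-0.8,0,0,0,0],[0,0,-1,0,0,0,0],[0,0,-1,0,0,0,0]]'
python3 -c "
from h import *
a,dp=grab('scene','s4');b,_=grab('top','t4')
ys,xs=np.mgrid[0:384,0:512];P=world('scene',np.c_[xs.ravel(),ys.ravel()],dp.ravel());J=((P-JO)@JR).reshape(384,512,3)
h=cv2.cvtColor(a,cv2.COLOR_RGB2HSV);m=(dp>0)&(abs(J[...,1])<20)&(J[...,2]>45)&(J[...,2]<80)&(J[...,0]>-95)&(J[...,0]<92)&(h[...,1]>100)
for lo,hi in((-50,-20),(-20,20),(20,50),(50,80)):
  q=J[m&(J[...,0]>lo)&(J[...,0]<hi)];print(lo,len(q),'topz',np.percentile(q[:,2],[90,98]),'y',np.percentile(q[:,1],[2,98]))
print('x',np.percentile(J[m][:,0],[1,99]))
c=np.hstack([cv2.resize(a[165:265,180:310],None,fx=3,fy=3),cv2.resize(b[120:220,150:280],None,fx=3,fy=3)]);cv2.imwrite('pics/c4.png',c[:,:,::-1])
to(jig([-74,115,300]))"
```

```text
time_s: 9.85
eef_pos: [570.5, -7.7, 210.7]
ee_rot: [-0.0, 0.989, 0.148, -0.0]
force: [-0.3, 0.4, 0.3]
grip_width: 1.001
grip_force: 0.0
time_s: 10.35
eef_pos: [570.9, -7.8, 314.5]
ee_rot: [0.001, 0.989, 0.148, 0.003]
force: [0.5, 0.5, -0.1]
grip_width: 1.002
grip_force: 0.0
-50 173 topz [67.70275842 68.44065735] y [-6.07706165 14.78055564]
-20 226 topz [67.57303695 68.68098038] y [-6.23075432 14.33407793]
20 168 topz [67.74115293 68.9212985 ] y [-5.20878415 14.35981488]
50 148 topz [67.66373355 68.78458249] y [-5.22851926 14.40722954]
x [-88.34102822  88.29512664]
t 10.45 tcp [570.3  -7.7 310.8] yaw 16.99 tilt [ 0. -0. -1.] F [-0.3 -0.3 -0.6] w 85.3 gf 0.0 | shift [-0.748 -1.142  0.108] turn None
```

View pics/c4.png

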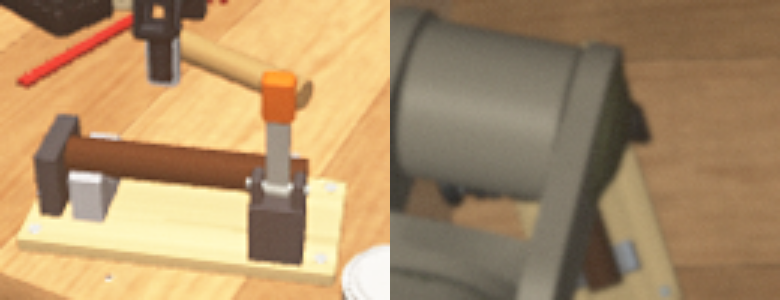

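The dowel lies level along its length (top at 68.6 ± 0.3 mm against the 69.2 mm expected), with its end against the stop at crop (68,155). Next I close the fingers and go round to the +y side of the raised arm.

```bash
python3 -m crank '[[0,-0.2,-0.1,0,0,0,0.5],[0,-0.5,-0.17,0,0,0,1],[0,-0.8,-0.17,0,0,0,1],[0,-1,-0.17,0,0,0,1],[0,-1,-0.17,0,0,0,1]]' | grep pos
python3 -m crank '[[-0.1,-0.06,0,0,0,0,1],[-0.4,-0.06,0,0,0,0,1],[-0.65,-0.06,0,0,0,0,1],[-0.75,-0.06,0,0,0,0,1],[-0.75,-0.06,0,0,0,0,1],[-0.75,-0.06,0,0,0,0,1]]'
python3 -c "
from h import *
to(jig([-74,85,328]))
a,_=grab('scene','s5');b,_=grab('top','t5')
c=np.hstack([cv2.resize(a[130:280,180:360],None,fx=2,fy=2),cv2.resize(b[110:260,130:310],None,fx=2,fy=2)]);cv2.imwrite('pics/c5.png',c[:,:,::-1])"
```

```text
eef_pos: [540.5, 89.7, 326.6]
time_s: 11.55
eef_pos: [468.6, 71.4, 327.7]
ee_rot: [0.0, 0.989, 0.147, 0.0]
force: [0.6, 0.3, -0.3]
grip_width: 0.002
grip_force: 0.0
t 11.55 tcp [468.6  71.4 327.7] yaw 16.95 tilt [ 0.001 -0.    -1.   ] F [ 0.6  0.3 -0.3] w 0.2 gf 0.0 | shift [-0.005  0.212 -0.003] turn None
```

View pics/c5.png

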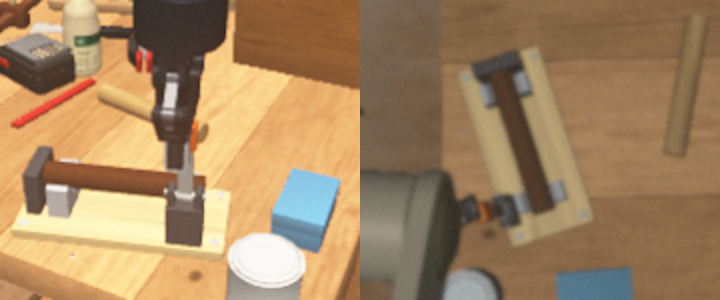

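Fingers at (468,210) are lined up with the orange grip (485,210) on its +y side, and the top view shows the dowel well in both grooves. Now push it over.

```bash
python3 -m crank '[[0,0.08,0,0,0,0,1],[0,0.16,0,0,0,0,1],[0,0.24,0,0,0,0,1],[0,0.32,0,0,0,0,1],[0,0.4,0,0,0,0,1],[0,0.48,0,0,0,0,1],[0,0.54,0,0,0,0,1],[0,0.6,0,0,0,0,1],[0,0.65,0,0,0,0,1],[0,0.69,0,0,0,0,1],[0,0.69,0,0,0,0,1]]' | grep -E "pos|force"
python3 -m crank '[[0,0.07,0.04,0,0,0,1],[0,0.14,0.08,0,0,0,1],[0,0.21,0.11,0,0,0,1],[0,0.28,0.15,0,0,0,1],[0,0.33,0.21,0,0,0,1],[0,0.38,0.27,0,0,0,1],[0,0.43,0.33,0,0,0,1],[0,0.48,0.4,0,0,0,1],[0,0.48,0.4,0,0,0,1]]' | grep -E "pos|force"
python3 -c "
from h import *
to(jig([-74,-20,258]))
a,_=grab('scene','s6');b,_=grab('top','t6')
c=np.hstack([cv2.resize(a[130:280,180:360],None,fx=2,fy=2),cv2.resize(b[110:260,130:310],None,fx=2,fy=2)]);cv2.imwrite('pics/c6.png',c[:,:,::-1])"
```

```text
eef_pos: [488.1, 5.3, 327.7]
force: [-0.3, -0.3, -0.7]
grip_force: 0.0
eef_pos: [502.0, -40.7, 286.5]
force: [-0.7, 0.5, 0.6]
grip_force: 0.0
t 13.65 tcp [502.  -40.7 286.5] yaw 16.96 tilt [-0.002  0.    -1.   ] F [-0.7  0.5  0.6] w 0.1 gf 0.0 | shift [0.006 0.092 0.285] turn None
```

View pics/c6.png

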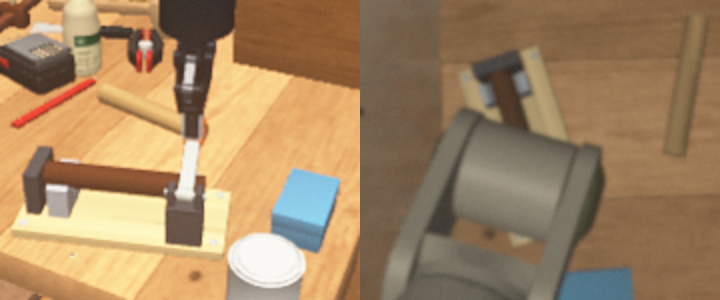

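The arm has swung over: its bar now leans away at crop (190,165) with the fingers on top of it. I keep pressing down.

```bash
python3 -m crank '[[0,0.03,0.05,0,0,0,1],[0,0.06,0.1,0,0,0,1],[0,0.08,0.15,0,0,0,1],[0,0.09,0.2,0,0,0,1],[0,0.09,0.24,0,0,0,1],[0,0.09,0.27,0,0,0,1],[0,0.09,0.27,0,0,0,1]]' | grep -E "pos|force"
python3 -m crank '[[0,0,0.01,0,0,0,1],[0,0,0.02,0,0,0,1],[0,0,0.02,0,0,0,1]]' | grep -E "pos|force"
python3 -m crank '[[0,0,0.01,0,0,0,1],[0,0,0.02,0,0,0,1],[0,0,0.02,0,0,0,1]]' | grep -E "pos|force"
```

```text
eef_pos: [504.6, -48.8, 260.3]
force: [0.5, 0.9, -0.5]
grip_force: 0.0
eef_pos: [504.6, -48.8, 258.7]
force: [0.3, 0.1, 0.7]
grip_force: 0.0
eef_pos: [504.7, -48.9, 256.8]
force: [-0.7, -1.6, 2.7]
grip_force: 1.4
```

```bash
python3 -m crank '[[0,0,0.01,0,0,0,1],[0,0,0.02,0,0,0,1],[0,0,0.02,0,0,0,1]]' | grep -E "pos|force"
python3 -m crank '[[0,0,0.01,0,0,0,1],[0,0,0.02,0,0,0,1],[0,0,0.02,0,0,0,1]]' | grep -E "pos|force"
```

```text
eef_pos: [504.7, -48.9, 256.2]
force: [-7.0, -0.4, 18.3]
grip_force: 9.1
eef_pos: [504.7, -48.9, 255.7]
force: [-13.4, 0.9, 34.8]
grip_force: 17.3
```

The stop is firm at the expected height, so I retract and verify.

```bash
python3 -m crank '[[0,0,-0.1,0,0,0,1],[0,0,-0.4,0,0,0,1],[0,0,-0.8,0,0,0,1],[0,0,-1,0,0,0,1],[0,0,-1,0,0,0,1]]' | grep -E "pos|force"
python3 -m crank '[[0,0.4,0,0,0,0,1],[0,0.8,-0.3,0,0,0,1],[0,1,-0.5,0,0,0,1],[0,1,-0.5,0,0,0,1],[0,1,-0.5,0,0,0,1]]' | grep -E "pos|force"
python3 -c "
from h import *
a,dp=grab('scene','s7');b,_=grab('top','t7')
ys,xs=np.mgrid[0:384,0:512];P=world('scene',np.c_[xs.ravel(),ys.ravel()],dp.ravel());J=((P-JO)@JR).reshape(384,512,3)
h=cv2.cvtColor(a,cv2.COLOR_RGB2HSV);H=h[...,1]>100
m=(dp>0)&(abs(J[...,1])<20)&(J[...,2]>45)&(J[...,2]<80)&H
for lo,hi in((-50,-20),(-20,20),(20,50),(50,80)):
  q=J[m&(J[...,0]>lo)&(J[...,0]<hi)];print(lo,len(q),'topz',np.percentile(q[:,2],[90,98]),'y',np.percentile(q[:,1],[2,98]))
o=(dp>0)&(J[...,0]<-60)&(J[...,0]>-90)&(J[...,1]>-60)&(J[...,1]<20)&(J[...,2]>74)&(J[...,2]<190)
q=J[o];k=np.polyfit(q[:,1],q[:,2],1);print('arm',len(q),k,q.min(0),q.max(0))
c=np.hstack([cv2.resize(a[130:280,180:360],None,fx=2,fy=2),cv2.resize(b[110:260,130:310],None,fx=2,fy=2)]);cv2.imwrite('pics/c7.png',c[:,:,::-1])"
```

```text
eef_pos: [504.9, -48.8, 355.2]
force: [0.3, -0.4, -1.0]
grip_force: 0.0
eef_pos: [533.7, -144.2, 401.0]
force: [-0.2, 0.4, -0.2]
grip_force: 0.0
-50 174 topz [67.65819195 68.50377263] y [-6.01085059 14.56037323]
-20 228 topz [67.58723046 68.32300212] y [-5.92621504 14.16777945]
20 166 topz [67.5349306  68.54344343] y [-6.02592341 14.82194215]
50 146 topz [67.88256454 68.58059406] y [-5.12666784 14.07262124]
arm 163 [-1.99264359e-02  8.10890959e+01] [-86.29020653 -50.88017679  74.45072134] [-64.49892912  19.96824563  84.48094771]
```

View pics/c7.png

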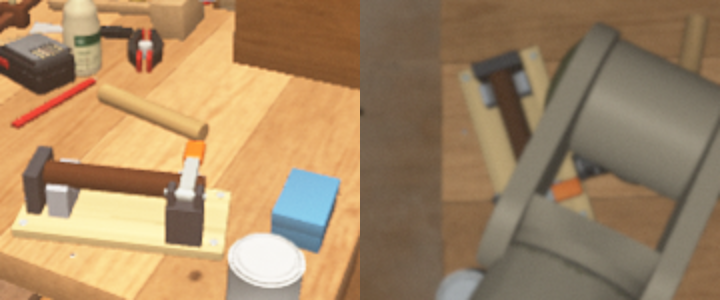

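The picture shows the arm level across the dowel with its grip at crop (193,150). The measured slope is about 0.02, the dowel has not moved, and nothing is touching. Handing in.

```bash
python3 -c "
from rig import ticket
print(ticket.finish_job())"
```

```text
the job is handed in; nothing more can be done
None
```

I loaded the dark dowel into both V grooves against the end stop, swung the hold-down arm level onto it and handed the job in; my last camera check agreed, but the hand-in returned no verdict.

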